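# Clamp the drill-guide cover on the boring jig

### The job

The bung in the boring jig is to be drilled. Reaching round the left end of the glass screen, pick up the drill-guide cover by its guide block, bring it over the jig, square with it and with the cover's round cap at the pin end, feel for the pin hidden beneath until the cover drops onto it, and press the cover fully home against the spring. Finish like that, fingers still on the cover and holding it pressed down; if let go, the spring lifts it.

Things in the scene. Friction and masses are not known exactly. Their poses are not given: they have to be found in the camera images.
- jig: Boring jig, fixed to the table: wooden block on a thin steel foot plate, 36 mm high with a flat top, x from -60 to +44 mm, y from -38 to +38 mm. Origin on the underside, on the axis of a round sprung cup let into the top, z up. A steel pin stands on the top towards the jig's -x end. The jig's +x points left and back towards the robot. It and the cover may have changed places.
- pin_foot (a point): Foot of the jig's upright pin, on the block's top face, 38 mm from the cup's centre along the jig's -x. The steel pin is 12 mm in diameter and 16 mm high, its tip chamfered by 2 mm.
- cup_mouth (a point): Centre of the cup, level with the block's top face (36 mm above the underside). In the cup (inner diameter 32 mm) stands the bung.
- nest (a joint): Sprung cup, pressed depth in m: 0 = up, grows downward, stop at 0.009. The spring resists with 6 N at 0 and 0.8 N more per mm; the bung under the fully seated cover presses it to about 0.006 (about 11 N). Friction is small.
- bung: Grey rubber bung, loose, 28 mm wide, 27 mm high, already standing in the cup, its top 6 mm above the block's top face; origin at the centre of its underside. Leave it in the cup.
- cover: Loose drill-guide cover, about 0.25 kg, flat on the table, right way up: aluminium plate 10 mm thick, x -56 to +32, y -30 to +30 mm. Origin on its underside, on the axis of the guide, z up; its +x points left and back towards the robot. Fully home, the underside lies flat on the jig's top face, its x along the jig's x and the origin over the cup.
- guide_top (a point): Centre of the top of the cover's square steel guide block: 28 x 28 mm, from 10 to 50 mm above the plate's underside, with a 10 mm drill hole right through. Grip it across the cover's y (fingers on its +y and -y faces), clear of the cap; the tool may lean over in the cover's x-z plane.
- bore_mouth (a point): Mouth of the blind bore in the cover's underside, at the cover's x = -38 mm, hidden under a round cap 24 mm wide that rises to 24 mm above the underside. The bore is 16 mm in diameter (2 mm of play all round the pin), 20 mm deep, its mouth chamfered by 2 mm.
- screen_edge (a point): Left post of a clear, solid glass screen (fixed) between robot and table: it runs from this post along -y, at the same x, 0.86 m to the right, and stands 0.70 m high. The arm must pass the post on its left (+y) side; to reach table points it hides, keep the wrist well left and lean the tool (25 to 45 degrees, more for points farther right) so that the fingers point right.

How it is judged:
By the outcome, as a careful person would: the job done as asked, in the order asked, and still so for the second after the job is handed in, while the arm keeps its last pose, push and grip.
It also fails if it takes over 45 s, if anything falls off the work surface, if the arm or the gripper's body presses on something with over 40 N, if the wrist force passes 120 N, or if a joint passes its speed limit or range.

### The arm

A 6-joint arm with a two-finger parallel gripper is mounted at the origin on a cart in front of the work surface, level with it; the furniture and walls round the work are solid. World frame = base frame: x ahead of the robot, y to its left, z up, the work surface at z = 0. Lengths are in m, angles in rad, forces in N, time in s.
With the tool pointing down it reaches from about 0.3 to 0.85 m from the base axis. Payload 4.2 kg.
Tool frame: the origin (TCP) lies on the centre line of the jaws, within the pads' length; the fingertips stand 8 mm ahead of it and the grasp point (between the pads) lies 11 mm behind it; z points along the fingers, y is the line along which they close (so a half turn about z gives the same grasp; the last joint's range is limited). The gripper opens to 91 mm and grips with 3 to 60 N. Pads are 32 mm wide; open, the fingers measure 118 mm over their backs; the gripper's body (76 mm by 178 mm) begins 60 mm behind the grasp point.
Start: joints at [1.186, 0.32, 1.565, -0, 1.257, -0.02], TCP at [0.205, 0.537, 0.222] pointing down, gripper open.
Joint ranges: [-3.11, 3.11], [-0.84, 2.01], [0.21, 2.61], [-1.34, 4.49], [0.05, 2.63], [-2.56, 2.56]. Speed limits (rad/s): [2.57, 2.57, 3.14, 3.14, 3.14, 3.14].

### API

Orientations are given as [roll, pitch, yaw] about the fixed x, y, z axes, in that order (R = Rz(yaw) Ry(pitch) Rx(roll)).
In Python, from bench import robot gives the robot as it stands.
- The arm moves only by the shell command python3 inch.py FILE [FORCE], which reads ROWS from the file FILE. ROWS is a JSON list of rows, 1 to 12 of them, each an object with the fields ax, ay, az (a rotation vector in a scale on which 1.0 is 2 rad), dx, dy, dz (the shift in shares of the most that a row can go, 1 being 50 mm), aperture (the finger opening in m); a field left out counts as zero (the opening has to be given); each row shifts and turns the commanded pose from where the row before left it, along the tool's axes as they then stand; what a row does not reach is not made up. A row lasts 1/10 s, in which the tool goes at most 0.05 m and 0.15 rad, less where a joint would pass 70% of its speed; a pose out of reach is approached as far as the arm can. The fingers move at their own pace and stop on an object; FORCE is the grip in N (left out, the last holds). Time passes only in rows, so rows that do not move let the fingers close. It prints the time, the measured TCP pose, the force, the opening and the grip force at its end. Shift and turn numbers lie between -1 and 1, and a call with a number outside is refused. Input that does not fit is refused with a message, and nothing moves.
- robot.get_state(): the state, without advancing time (a new reading comes with each control period).
- robot.read_camera(name): name is "scene" or "top" or "wrist"; returns the picture (480x640x3 uint8, red, green, blue); there is no depth.
- robot.camera_params(name): a dict with "fx", "fy", "cx", "cy" (pixels), "dist_coeffs" ([k1, k2, p1, p2, k3] as OpenCV has them; the pictures are not rectified), "eye" and "orientation" of the camera in the world; the wrist camera has in their place "hand_eye" (4x4, takes a point from camera to tool coordinates, whose origin is the TCP and whose axes are the flange's). Camera axes: x right, y up, looking along -z (the intrinsics and any distortion apply to the point x, -y, -z); pixel columns grow to the right and rows downward; lengths in m; the calibration is good to about 2 mm. A picture is of the moment at which its call begins: read the wrist's pose just before it. camera_params takes no time and is no camera call.
- robot.finish_job(): hands the job in; it is judged then, once.
The state is a dict: "time_s": time; "joint_positions": joint angles; "qvel": joint speeds; "tau": joint torques, N m; "ee_pos": TCP position; "orientation": TCP orientation; "ft_force": force on the tool from outside, world axes, zero at the start; "moment": the same for the moment, N m; "opening": finger opening in m; "gripper_force": force on a finger pad.
Only numpy, scipy, OpenCV 4.12 (cv2) and the standard library are available. Lean on these libraries where they do the work, as an engineer would, in place of code of your own. Each camera call takes 0.05 s, during which the arm holds its last target. There are 200 camera calls.

## Working session

There is one attempt and no reset: what is moved stays moved. The work goes in short steps, Python scripts to look and compute and a shell command to move; the robot and the scene stay as the last step left them, time stands still between calls to the robot, and variables do not carry over. Pictures are saved under pics/ and viewed, at most 10 in all, crops included, and the job is handed in when it is done.

```bash
ls; mkdir -p pics; python3 - <<'E'
from bench import robot
import cv2
for n in("scene","top"):
    im=robot.read_camera(n); cv2.imwrite(f"pics/{n}0.png",im[:,:,::-1]); print(n,robot.camera_params(n))
print(robot.camera_params("wrist")); print(robot.get_state())
E
```

```text
bench.py
inch.py
pics
scene {'fx': 492.18733829006214, 'fy': 492.18733829006214, 'cx': 315.6065576183954, 'cy': 234.72585947019996, 'dist_coeffs': array([-0.0574548,  0.       ,  0.       ,  0.       ,  0.       ]), 'eye': array([0.82858863, 0.09182075, 0.73816505]), 'orientation': array([0.61936187, 0.01545426, 0.93330612])}
top {'fx': 604.6547114547598, 'fy': 604.6547114547598, 'cx': 317.133964904972, 'cy': 245.0844756286891, 'dist_coeffs': array([-0.19661341,  0.        ,  0.        ,  0.        ,  0.        ]), 'eye': array([0.34704118, 0.393278  , 1.00030539]), 'orientation': array([ 0.05751835, -0.00350952, -1.5452562 ])}
{'fx': 359.14451243385514, 'fy': 359.14451243385514, 'cx': 320.5784056527902, 'cy': 236.52843482854544, 'dist_coeffs': array([-0.01261061,  0.        ,  0.        ,  0.        ,  0.        ]), 'hand_eye': array([[ 5.10933318e-04,  9.69091319e-01,  2.46701750e-01,
         6.90783056e-02],
       [ 9.99999835e-01, -4.30545418e-04, -3.79792225e-04,
        -1.17451022e-03],
       [-2.61837040e-04,  2.46701904e-01, -9.69091380e-01,
        -1.62915241e-01],
       [ 0.00000000e+00,  0.00000000e+00,  0.00000000e+00,
         1.00000000e+00]])}
{'time_s': 0.1, 'joint_positions': array([ 1.18598007e+00,  3.20221175e-01,  1.56552241e+00, -1.06946124e-05,
        1.25741434e+00, -2.00212476e-02]), 'qvel': array([-0.00109392, -0.00079722, -0.00382593,  0.00270604, -0.00194459,
        0.00078806]), 'tau': array([-7.56268237e-04, -4.13336957e+01, -2.32509184e+01,  7.27550942e-02,
        4.23141033e-02, -4.64608047e-05]), 'ee_pos': array([0.20498798, 0.53675902, 0.2212217 ]), 'orientation': array([-3.14002750e+00, -2.11699906e-05,  2.77680093e+00]), 'ft_force': array([-0.7918909 , -0.50511351,  0.78121083]), 'moment': array([0.04522346, 0.02020253, 0.00982732]), 'gripper_force': 0.0, 'opening': 0.09136248511119184}
```

View pics/scene0.png

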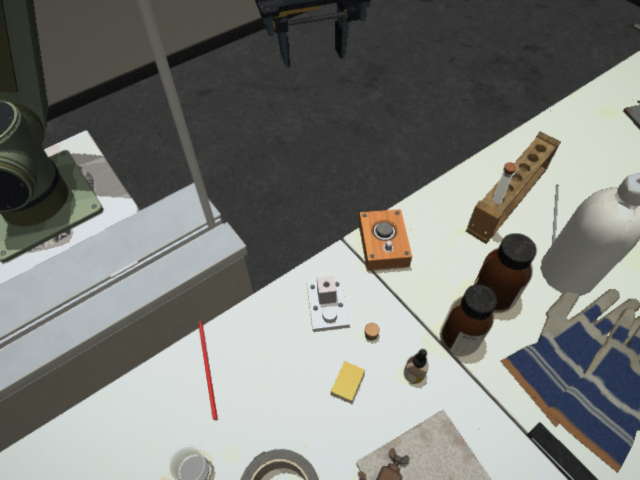

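View pics/top0.png

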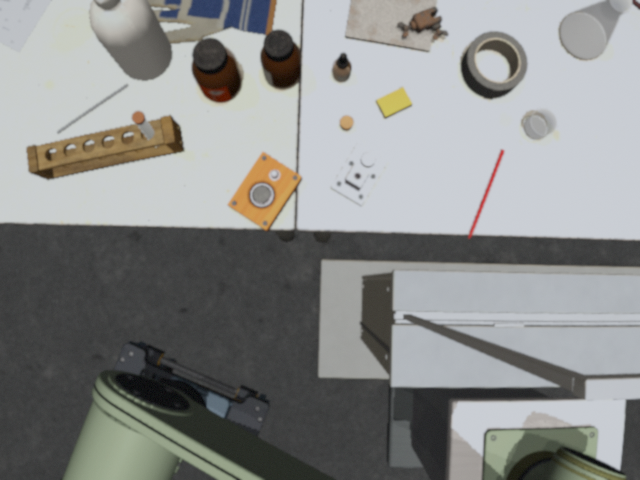

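The jig (orange) is at about (265,190) in top and (385,238) in scene. The cover (white plate with guide block) is at about (358,175) in top and (328,303) in scene. I'll enlarge both.

```bash
python3 - <<'E'
import cv2,numpy as np
t=cv2.imread("pics/top0.png")[140:240,220:400]; s=cv2.imread("pics/scene0.png")[200:340,290:420]
a=cv2.resize(t,None,fx=4,fy=4,interpolation=cv2.INTER_CUBIC)
cv2.imwrite("pics/tc.png",a)
b=cv2.resize(s,None,fx=4,fy=4,interpolation=cv2.INTER_CUBIC); cv2.imwrite("pics/sc.png",b)
E
```

```text
(no output)
```

View pics/tc.png

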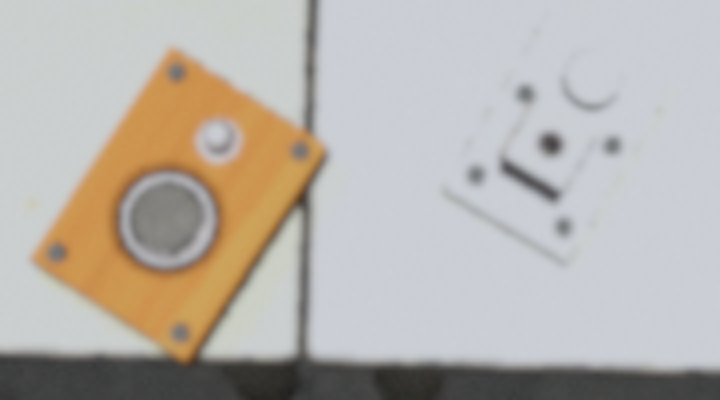

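View pics/sc.png

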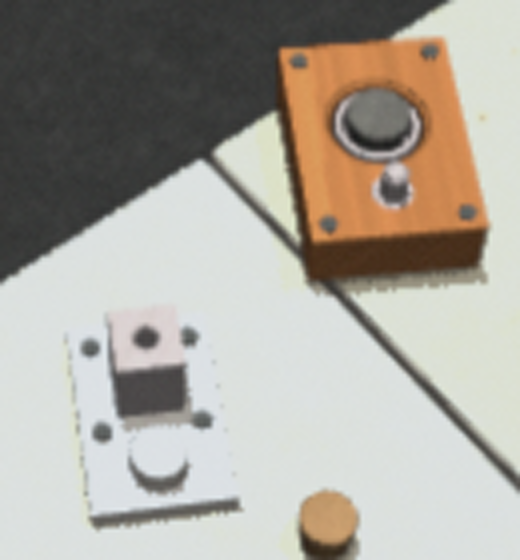

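Tool for rays onto planes, for both views:

```bash
cat > h.py <<'E'
import numpy as np,cv2
from scipy.spatial.transform import Rotation as Ro
from bench import robot
def ray(cam,px,R=None,eye=None):
    c=robot.camera_params(cam); K=np.array([[c['fx'],0,c['cx']],[0,c['fy'],c['cy']],[0,0,1]])
    n=cv2.undistortPoints(np.array(px,float).reshape(-1,1,2),K,c['dist_coeffs']).reshape(-1,2)
    d=np.c_[n[:,0],-n[:,1],-np.ones(len(n))]
    if cam!="wrist": return c['eye'],Ro.from_euler('xyz',c['orientation']).apply(d)
    s=robot.get_state(); Rt=Ro.from_euler('xyz',s['orientation']); H=c['hand_eye']
    return s['ee_pos']+Rt.apply(H[:3,3]),Rt.apply(d@H[:3,:3].T)
def plane(cam,px,z):
    e,d=ray(cam,px); z=np.broadcast_to(z,len(d)); return e+d*((z-e[2])/d[:,2])[:,None]
def tri(o1,d1,o2,d2):
    out=[]
    for a,b in zip(d1,d2):
        s=np.linalg.lstsq(np.c_[a,-b],o2-o1,rcond=None)[0]; p,q=o1+a*s[0],o2+b*s[1]; out.append(np.r_[(p+q)/2,np.linalg.norm(p-q)])
    return np.array(out)
E
python3 - <<'E'
from h import *
np.set_printoptions(precision=4,suppress=True)
T=np.array([(176,72),(300,151),(57,252),(180,333),(167,219),(219,133),(551,144),(526,94),(476,175),(613,146),(564,227),(591,78)])
S=np.array([(330,224),(467,213),(299,62),(430,52),(379,118),(396,171),(146,337),(102,432),(90,348),(202,420),(189,336),(159,455)])
# note order in scene: right in scene = left (+y)?  check below
S[[0,1,2,3]]=S[[1,0,3,2]]; S[[7,8,9,10]]=S[[9,10,7,8]]
z=np.r_[[.036]*4,.042,.052,.05,[.01]*4,.024]
t=(T+.5)/4-.5+[220,140]; s=(S+.5)/4-.5+[290,200]
A=plane("top",t,z);B=plane("scene",s,z)
print(np.c_[A[:,:2],B[:,:2],z]); print(tri(*ray("top",t),*ray("scene",s)))
for P in (A,B):
    M=P[:,:2]; j=M[:4]; v=(j[2]-j[0])+(j[3]-j[1]); print("jig yaw",np.arctan2(v[1],v[0]),"mid",j.mean(0),"pin->cup",M[4]-M[5],np.arctan2(*(M[4]-M[5])[::-1]))
    c=M[7:11]; v=(c[1]-c[0])+(c[3]-c[2]); print("cov yaw",np.arctan2(v[1],v[0]),"mid",c.mean(0),"cap->hole",M[6]-M[11],np.arctan2(*(M[6]-M[11])[::-1]))
# post base
print(plane("scene",[(212,224)],0.0),plane("top",[(400,317)],0.0))
E
```

```text
[[0.5423 0.4816 0.5438 0.4818 0.036 ]
 [0.511  0.4304 0.5128 0.4317 0.036 ]
 [0.4677 0.5271 0.4694 0.5277 0.036 ]
 [0.4361 0.4764 0.438  0.4769 0.036 ]
 [0.4812 0.4826 0.4863 0.4816 0.042 ]
 [0.5148 0.4621 0.5165 0.4635 0.052 ]
 [0.5141 0.3302 0.5159 0.3312 0.05  ]
 [0.5419 0.3383 0.543  0.3397 0.01  ]
 [0.5073 0.3583 0.5083 0.3599 0.01  ]
 [0.5211 0.3017 0.5226 0.3035 0.01  ]
 [0.4866 0.3215 0.4877 0.3229 0.01  ]
 [0.5466 0.3125 0.5504 0.3115 0.024 ]]
[[0.5429 0.4822 0.0345 0.0011]
 [0.5118 0.4313 0.0349 0.0021]
 [0.4683 0.5279 0.0346 0.0015]
 [0.4367 0.4771 0.0344 0.0015]
 [0.4827 0.484  0.036  0.0022]
 [0.5155 0.463  0.0511 0.0021]
 [0.5148 0.3308 0.0487 0.0018]
 [0.5424 0.339  0.0098 0.0018]
 [0.5078 0.3591 0.01   0.0019]
 [0.5218 0.3027 0.0095 0.0023]
 [0.4871 0.3222 0.0097 0.0019]
 [0.548  0.3126 0.0188 0.0013]]
jig yaw 2.591979208193717 mid [0.4893 0.4789] pin->cup [-0.0335  0.0204] 2.594455114034402
cov yaw 2.619549650446745 mid [0.5142 0.33  ] cap->hole [-0.0325  0.0177] 2.644014840553891
jig yaw 2.593265805090532 mid [0.491  0.4795] pin->cup [-0.0302  0.0182] 2.5997563345496486
cov yaw 2.6229121768173025 mid [0.5154 0.3315] cap->hole [-0.0345  0.0196] 2.6248323188767246
[[0.261  0.2551 0.    ]] [[0.2889 0.2509 0.    ]]
```

```bash
cat >> h.py <<'E'
np.set_printoptions(precision=4,suppress=True)
COV=(np.array([.515,.331]),2.622); JIG=(np.array([.483,.4832]),2.593)
def goal(pose,zu,th=.75):
    "tool pose when the cover (underside height zu) is held 38 mm up its guide"
    o,y=pose; R0=Ro.from_euler('z',y); xc=R0.apply([1,0,0]); yc=R0.apply([0,1,0])
    tz=-np.sin(th)*xc-np.cos(th)*np.array([0,0,1]); R=np.c_[np.cross(-yc,tz),-yc,tz]
    return np.r_[o,zu+.038]+.011*tz,Ro.from_matrix(R)
def delta(p,R):
    s=robot.get_state(); C=Ro.from_euler('xyz',s['orientation'])
    return (C.inv()*R).as_rotvec(), R.inv().apply(p-s['ee_pos'])  # turn first, then shift in the new axes
E
python3 - <<'E'
from h import *
p,R=goal(COV,0); print(p,R.as_matrix())
rv,_=delta(p,R); print("turn",rv)
for w in ([.36,.50,.25],[.46,.40,.2],p+[0,0,.09],p): print(w,R.inv().apply(np.array(w)-robot.get_state()['ee_pos']))
E
```

```text
[0.5215 0.3273 0.03  ] [[-0.6351  0.4965  0.5917]
 [ 0.3633  0.868  -0.3385]
 [-0.6816  0.     -0.7317]]
turn [ 0.0566 -0.7484  0.1481]
[0.36, 0.5, 0.25] [-0.1314  0.0451  0.0831]
[0.46, 0.4, 0.2] [-0.1972  0.0079  0.2127]
[0.5215 0.3273 0.12  ] [-0.2081 -0.0247  0.3323]
[0.5215 0.3273 0.03  ] [-0.1468 -0.0247  0.3981]
```

Careful with the scale: shifts go in shares of 50 mm and turns go in shares of 2 rad. That gives: -0.033 m is -0.66, 0.021 m is 0.42, 0.0247 rad / 2 = 0.0124.

```bash
echo '[{"ax":0.0047, "ay":-0.0624, "az":0.0124, "aperture":0.091}, {"ax":0.0047, "ay":-0.0624, "az":0.0124, "aperture":0.091}, {"ax":0.0047, "ay":-0.0624, "az":0.0124, "aperture":0.091}, {"ax":0.0047, "ay":-0.0624, "az":0.0124, "aperture":0.091}, {"ax":0.0047, "ay":-0.0624, "az":0.0124, "aperture":0.091}, {"ax":0.0047, "ay":-0.0624, "az":0.0124, "aperture":0.091}, {"dx":-0.66, "dy":0.22, "dz":0.42, "aperture":0.091}, {"dx":-0.66, "dy":0.22, "dz":0.42, "aperture":0.091}, {"dx":-0.66, "dy":0.22, "dz":0.42, "aperture":0.091}, {"dx":-0.66, "dy":0.22, "dz":0.42, "aperture":0.091}, {"aperture":0.091}]' > rows.txt && python3 inch.py rows.txt
python3 - <<'E'
from h import *
from scipy.optimize import least_squares
s=robot.get_state(); print(s['joint_positions'],s['ft_force'])
p,R=goal(COV,0)
for w in (p+[0,0,.1],p+[0,0,.09]): print(delta(w,R))
E
```

```text
time_s: 1.2
ee_pos: [0.3641, 0.4971, 0.2514]
orientation: [3.137, 0.751, 2.614]
ft_force: [-0.8, -0.3, -0.4]
opening: 0.0911
gripper_force: 0.0
[ 1.2798  0.4474  1.5161 -0.735   1.4342  0.4371] [-0.8323 -0.3146 -0.3889]
(array([-0.0009,  0.0009, -0.0058]), array([-0.0789, -0.0693,  0.2395]))
(array([-0.0009,  0.0009, -0.0058]), array([-0.072 , -0.0693,  0.2468]))
```

```bash
cat >> h.py <<'E'
from scipy.optimize import least_squares
def fk(q,k):
    h0,r0,l1,l2,Lt,b=k; r=lambda a,t:Ro.from_euler(a,t)
    A=r('z',q[0]); sh=A.apply([r0,b,h0]); B=A*r('y',q[1]); el=sh+B.apply([0,0,l1]); C=B*r('y',q[2]); w=el+C.apply([0,0,l2])
    D=C*r('z',q[3])*r('y',q[4])*r('z',q[5]); return sh,el,w,w+D.apply([0,0,Lt]),D
E
cat > kin.py <<'E'
from h import *
s=robot.get_state()
Q=[[1.186,.3202,1.5655,0,1.2574,-.02],[1.2798,.4474,1.5161,-.735,1.4342,.4371]]; P=[[.205,.5368,.2212],[.3641,.4971,.2514]]
f=lambda k:np.concatenate([fk(q,k)[3]-p for q,p in zip(Q,P)])
m=least_squares(lambda k:np.r_[f(k),.003*(k-[.3,0,.4,.4,.25,0])],[.3,0,.4,.4,.25,0]); k=m.x; print(k,f(k))
print(fk(Q[1],k)[4].as_matrix(),Ro.from_euler('xyz',[3.137,.751,2.614]).as_matrix())
print(fk(Q[1],k)[:3])
def ik(p,R):
    g=least_squares(lambda q:np.r_[fk(q,k)[3]-p,(R.inv()*fk(q,k)[4]*G).as_rotvec()],Q[1]); return g.x,g.cost
G=fk(Q[1],k)[4].inv()*Ro.from_euler('xyz',[3.137,.751,2.614])
for th in(.6,.75,.85):
  for dz in(.1,0):
    p,R=goal(COV,0,th); q,c=ik(p+[0,0,dz],R); sh,el,w,_,_=fk(q,k); t=(.275-el[0])/(w[0]-el[0]); print(th,dz,q,c,"el",el,"w",w,"cross",el+t*(w-el), "dist",((el+t*(w-el))[1]-.253)*np.cos(np.arctan2(w[1]-el[1],w[0]-el[0])))
E
python3 kin.py
```

```text
[ 0.1322 -0.0036  0.5754  0.4181  0.3276  0.0115] [ 0.  0. -0. -0. -0.  0.]
[[-0.5007 -0.6317  0.5918]
 [-0.8656  0.368  -0.3395]
 [-0.0033 -0.6823 -0.7311]] [[-0.6316  0.5007  0.5919]
 [ 0.368   0.8656 -0.3396]
 [-0.6824  0.0034 -0.731 ]]
(array([-0.012 , -0.0002,  0.1322]), array([0.0594, 0.2383, 0.6509]), array([0.1702, 0.6083, 0.4909]))
0.6 0.1 [ 0.8413  0.41    1.8335 -0.7675  0.9194  0.2767] 4.055282273801283e-18 el [0.1419 0.176  0.6599] w [0.3598 0.4197 0.3993] cross [0.275  0.3248 0.5008] dist 0.04787769697050971
0.6 0 [ 0.8413  0.5391  1.9283 -0.9166  0.7695  0.5001] 6.18605213343773e-30 el [0.1859 0.2252 0.6259] w [0.3598 0.4197 0.2993] cross [0.275  0.3248 0.4586] dist 0.04787769811049545
0.75 0.1 [ 0.9076  0.4371  1.8797 -0.961   0.9664  0.4878] 2.06062508734274e-19 el [0.1387 0.1962 0.6534] w [0.3277 0.4381 0.3697] cross [0.275  0.3707 0.4488] dist 0.07244953316095099
0.75 0 [ 0.9076  0.5772  1.9627 -1.1112  0.852   0.7311] 1.1397571601523362e-28 el [0.182  0.2516 0.6143] w [0.3277 0.4381 0.2697] cross [0.275  0.3707 0.3943] dist 0.07244953336427098
0.85 0.1 [ 0.9477  0.4632  1.9076 -1.0749  1.015   0.6168] 7.419887710719888e-19 el [0.1386 0.2125 0.6469] w [0.3085 0.4491 0.347 ] cross [0.275  0.4024 0.4062] dist 0.08717784417941371
0.85 0 [ 0.9477  0.6108  1.9812 -1.2139  0.923   0.8612] 2.593696217010642e-26 el [0.1811 0.2717 0.6035] w [0.3085 0.4491 0.247 ] cross [0.275  0.4024 0.3409] dist 0.0871778440957826
```

In the tool's units: 0.0411 m is 0.822, -0.012 m is -0.24, -0.003 rad / 2 = -0.0015.

```bash
echo '[{"az":-0.0015, "dx":-0.24, "dy":-0.23, "dz":0.822, "aperture":0.091}, {"az":-0.0015, "dx":-0.24, "dy":-0.23, "dz":0.822, "aperture":0.091}, {"dx":-0.24, "dy":-0.23, "dz":0.822, "aperture":0.091}, {"dx":-0.24, "dy":-0.23, "dz":0.822, "aperture":0.091}, {"dx":-0.24, "dy":-0.23, "dz":0.822, "aperture":0.091}, {"dx":-0.24, "dy":-0.23, "dz":0.822, "aperture":0.091}, {"aperture":0.091}, {"aperture":0.091}]' > rows.txt && python3 inch.py rows.txt
python3 - <<'E'
from h import *
p,R=goal(COV,0)
for w in (p+[0,0,.03],p): print(delta(w,R))
im=robot.read_camera("wrist"); cv2.imwrite("pics/w1.png",im[:,:,::-1])
# predicted pixel of guide top and bore cap
s=robot.get_state(); c=robot.camera_params("wrist"); H=c['hand_eye']; C=Ro.from_euler('xyz',s['orientation'])
for P in ([.515,.331,.05],[.548,.312,.024]):
    v=H[:3,:3].T@(C.inv().apply(np.array(P)-s['ee_pos'])-H[:3,3]); print(c['cx']+c['fx']*v[0]/-v[2],c['cy']-c['fy']*v[1]/-v[2])
E
```

```text
time_s: 2.0
ee_pos: [0.518, 0.3293, 0.1183]
orientation: [-3.137, 0.749, 2.629]
ft_force: [0.1, 0.5, 0.3]
opening: 0.0909
gripper_force: 0.0
(array([-0.0005, -0.0012,  0.0048]), array([0.0368, 0.    , 0.0454]))
(array([-0.0005, -0.0012,  0.0048]), array([0.0573, 0.    , 0.0673]))
320.69631835906614 179.8903525146367
320.30612123421946 188.37259450865457
```

View pics/w1.png

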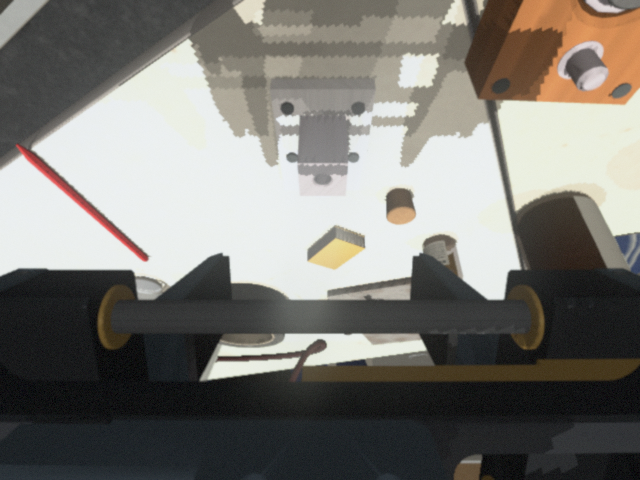

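The wrist view shows the guide block's hole at (322,179), against a prediction of (320.7,180). The block is square with the fingers, so I'll go down and close.

In the tool's units: 0.0227 m is 0.454, 0.0184 m is 0.368, 0.0048 rad / 2 = 0.0024.

```bash
echo '[{"az":0.0024, "dx":0.368, "dz":0.454, "aperture":0.091}, {"dx":0.368, "dz":0.454, "aperture":0.091}, {"dx":0.204, "dz":0.22, "aperture":0.091}, {"dx":0.206, "dz":0.218, "aperture":0.091}, {"aperture":0.091}, {"aperture":0.02}, {"aperture":0.02}, {"aperture":0.02}, {"aperture":0.02}, {"aperture":0.02}, {"aperture":0.02}, {"aperture":0.02}]' > rows.txt && python3 inch.py rows.txt 45
python3 - <<'E'
from h import *
p,R=goal(COV,0); print(delta(p,R))
E
```

```text
time_s: 3.25
ee_pos: [0.5217, 0.3278, 0.0309]
orientation: [3.14, 0.75, 2.622]
ft_force: [-0.2, 0.3, 0.3]
opening: 0.0377
gripper_force: 0.0
(array([ 0.0012, -0.0004, -0.0003]), array([ 0.0006, -0.0005,  0.0007]))
```

In the tool's units: -0.0183 m is -0.366, -0.017 m is -0.34.

```bash
echo '[{"aperture":0.02}, {"aperture":0.02}, {"aperture":0.02}, {"aperture":0.02}]' > rows.txt && python3 inch.py rows.txt 45; echo '[{"dx":-0.136, "dz":-0.146, "aperture":0.02}, {"dx":-0.34, "dz":-0.366, "aperture":0.02}, {"dx":-0.34, "dz":-0.366, "aperture":0.02}, {"dx":-0.34, "dz":-0.366, "aperture":0.02}, {"dx":-0.204, "dz":-0.216, "aperture":0.02}, {"aperture":0.02}, {"aperture":0.02}]' > rows.txt && python3 inch.py rows.txt 45
python3 - <<'E'
from h import *
p,R=goal(JIG,0.07); print(delta(p,R), robot.get_state()['moment'])
im=robot.read_camera("scene"); cv2.imwrite("pics/s2.png",cv2.resize(im[140:380,200:520,::-1],None,fx=2,fy=2))
E
```

```text
time_s: 3.65
ee_pos: [0.5218, 0.3278, 0.0308]
orientation: [3.14, 0.75, 2.622]
ft_force: [0.3, -0.7, 0.1]
opening: 0.0281
gripper_force: 45.0
time_s: 4.35
ee_pos: [0.5212, 0.3275, 0.1303]
orientation: [3.14, 0.749, 2.621]
ft_force: [-0.5, 0.7, -2.5]
opening: 0.0278
gripper_force: 45.0
(array([ 0.0207, -0.0014,  0.0207]), array([ 0.0985,  0.1129, -0.0502])) [0.3531 0.6371 0.0091]
```

View pics/s2.png

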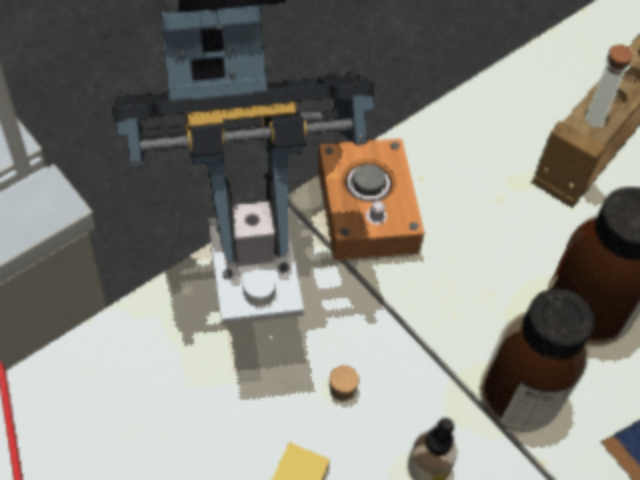

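In the tool's units: 0.0226 m is 0.452, 0.0156 m is 0.312, 0.0207 rad / 2 = 0.0104.

```bash
echo '[{"ax":0.0104, "ay":-0.0007, "az":0.0104, "aperture":0.02}, {"dx":0.312, "dy":0.452, "dz":-0.288, "aperture":0.02}, {"dx":0.312, "dy":0.452, "dz":-0.288, "aperture":0.02}, {"dx":0.312, "dy":0.452, "dz":-0.288, "aperture":0.02}, {"dx":0.312, "dy":0.452, "dz":-0.288, "aperture":0.02}, {"dx":0.312, "dy":0.452, "dz":-0.288, "aperture":0.02}, {"aperture":0.02}, {"aperture":0.02}]' > rows.txt && python3 inch.py rows.txt
python3 - <<'E'
from h import *
p,R=goal(JIG,0.059); print(delta(p,R),robot.get_state()['ft_force'])
for n in("scene","top"):
    im=robot.read_camera(n); cv2.imwrite(f"pics/{n}3.png",im[:,:,::-1])
t=cv2.imread("pics/top3.png")[130:250,200:330]; s=cv2.imread("pics/scene3.png")[180:300,320:450]
cv2.imwrite("pics/c3.png",np.hstack([cv2.resize(a,(390,360),interpolation=cv2.INTER_CUBIC) for a in(t,s)]))
E
```

```text
time_s: 5.2
ee_pos: [0.4894, 0.4796, 0.1284]
orientation: [-3.138, 0.751, 2.596]
ft_force: [-0.1, -0.2, -2.9]
opening: 0.0282
gripper_force: 45.0
(array([-0.0018,  0.0012,  0.0022]), array([ 0.0268, -0.0003,  0.029 ])) [-0.1297 -0.2363 -2.8513]
```

View pics/c3.png

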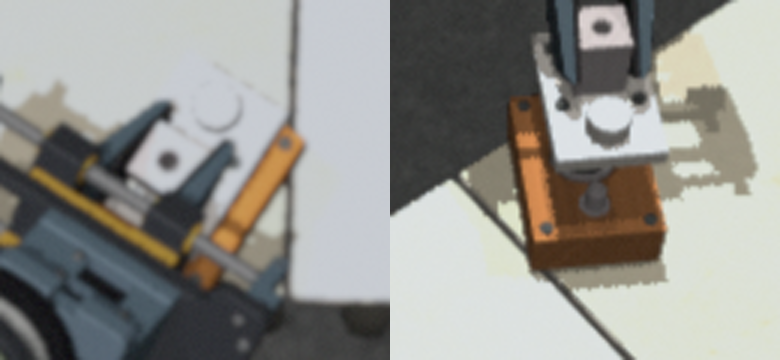

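```bash
python3 - <<'E'
from h import *
f=lambda p:(np.array(p)+.5)/3-.5
t=f([(168,160),(217,105)])+[200,130]; s=f([(212,26),(220,110)])+[320,180]
zz=[.1476,.1216]; A=plane("top",t,zz);B=plane("scene",s,zz); print(A,B); print(tri(*ray("top",t),*ray("scene",s)))
p,R=goal(JIG,0); st=robot.get_state()['ee_pos']; d=st-p-[.0003,.0005,.0008]; print("expected hole",JIG[0]+d[:2],d[2]+.05)
E
```

```text
[[0.4826 0.4815 0.1476]
 [0.5146 0.461  0.1216]] [[0.4838 0.4826 0.1476]
 [0.5148 0.4644 0.1216]]
[[0.4832 0.4821 0.1473 0.0016]
 [0.5151 0.4619 0.1236 0.0028]]
expected hole [0.4831 0.4817] 0.14829228316214677
```

```bash
cat > d.py <<'E'
from h import *
import sys
p,R=goal(JIG,float(sys.argv[1])-.0002); s=robot.get_state(); print(delta(p+[.0003,.0005,.001],R), s['ee_pos'],"zu",s['ee_pos'][2]-.0308,s['ft_force'],s['moment'])
E
python3 d.py .054
```

```text
(array([-0.0024,  0.0013,  0.0013]), array([0.0308, 0.0013, 0.0318])) [0.4898 0.4783 0.129 ] zu 0.09824370560453471 [-0.3415 -1.2984 -1.5865] [0.3161 0.6861 0.0362]
```

In the tool's units: 0.0159 m is 0.318, 0.0008 m is 0.016.

```bash
echo '[{"dx":0.308, "dy":0.016, "dz":0.318, "aperture":0.02}, {"dx":0.308, "dz":0.318, "aperture":0.02}, {"aperture":0.02}, {"aperture":0.02}]' > rows.txt && python3 inch.py rows.txt | tail -0
python3 - <<'E'
from h import *
p,R=goal(JIG,.054); S=[]
for i in range(8):
    s=robot.get_state(); S.append(np.r_[s['ee_pos'],(R.inv()*Ro.from_euler('xyz',s['orientation'])).as_rotvec(),s['ft_force'],s['moment']]); robot.read_camera("wrist")
S=np.array(S); m=S.mean(0); print(m,S.std(0)[:6]); print("shift",R.inv().apply(p+[.0003,.0005,.0008]-m[:3]))
E
```

```text
[ 0.4901  0.4806  0.0869 -0.001  -0.0013  0.0008 -0.3271  0.0426 -2.3957
  0.372   0.6157  0.0131] [0.0002 0.0004 0.0004 0.0009 0.0003 0.0006]
shift [ 0.0014 -0.0009  0.0016]Exception ignored on flushing sys.stdout:
BrokenPipeError: [Errno 32] Broken pipe
```

In the tool's units: 0.0015 m is 0.03, 0.0014 m is 0.028.

```bash
echo '[{"dx":0.028, "dy":-0.012, "dz":0.03, "aperture":0.02}, {"dx":0.028, "dz":0.03, "aperture":0.02}, {"dx":0.014, "dz":0.014, "aperture":0.02}, {"aperture":0.02}]' > rows.txt && python3 inch.py rows.txt; echo '[{"dx":0.014, "dz":0.014, "aperture":0.02}, {"dx":0.014, "dz":0.014, "aperture":0.02}, {"aperture":0.02}]' > rows.txt && python3 inch.py rows.txt
```

```text
time_s: 6.5
ee_pos: [0.4892, 0.48, 0.0803]
orientation: [-3.141, 0.751, 2.594]
ft_force: [0.2, -0.1, -2.6]
opening: 0.0281
gripper_force: 45.0
time_s: 6.8
ee_pos: [0.4892, 0.4801, 0.0785]
orientation: [-3.141, 0.751, 2.594]
ft_force: [-0.2, -0.5, -2.8]
opening: 0.028
gripper_force: 45.0
```

The underside is at about 47.7 mm with no contact force, so the pin (tip at 52 mm) is already in the bore. I'll carry on down to the bung.

In the tool's units: 0.0014 m is 0.028, 0.0008 m is 0.016.

```bash
echo '[{"dx":0.028, "dz":0.028, "aperture":0.02}, {"dx":0.028, "dz":0.028, "aperture":0.02}, {"dx":0.014, "dz":0.016, "aperture":0.02}, {"aperture":0.02}, {"aperture":0.02}]' > rows.txt && python3 inch.py rows.txt 60;  echo '[{"dx":0.028, "dz":0.028, "aperture":0.02}, {"aperture":0.02}, {"aperture":0.02}]' > rows.txt && python3 inch.py rows.txt
```

```text
time_s: 7.3
ee_pos: [0.4892, 0.4802, 0.0736]
orientation: [-3.141, 0.751, 2.594]
ft_force: [-1.0, -0.2, -3.0]
opening: 0.0275
gripper_force: 60.0
time_s: 7.6
ee_pos: [0.4893, 0.4804, 0.0727]
orientation: [3.14, 0.752, 2.593]
ft_force: [-2.0, 0.7, 3.3]
opening: 0.0276
gripper_force: 60.0
```

Bung contact is at 42 mm with about 6 N, as expected. Now I'll press.

In the tool's units: 0.0014 m is 0.028.

```bash
echo '[{"dx":0.028, "dz":0.028, "aperture":0.02}, {"dx":0.028, "dz":0.028, "aperture":0.02}, {"aperture":0.02}, {"aperture":0.02}]' > rows.txt && python3 inch.py rows.txt;  echo '[{"dx":0.028, "dz":0.028, "aperture":0.02}, {"dx":0.014, "dz":0.014, "aperture":0.02}, {"aperture":0.02}, {"aperture":0.02}]' > rows.txt && python3 inch.py rows.txt
```

```text
time_s: 8.0
ee_pos: [0.4893, 0.4804, 0.0687]
orientation: [3.141, 0.752, 2.593]
ft_force: [-1.9, -1.3, 6.9]
opening: 0.0277
gripper_force: 60.0
time_s: 8.4
ee_pos: [0.4894, 0.4805, 0.0669]
orientation: [3.14, 0.754, 2.592]
ft_force: [-4.1, -0.8, 9.8]
opening: 0.0278
gripper_force: 60.0
```

In the tool's units: 0.0007 m is 0.014.

```bash
echo '[{"dx":0.014, "dz":0.014, "aperture":0.02}, {"aperture":0.02}, {"aperture":0.02}]' > rows.txt && python3 inch.py rows.txt;  echo '[{"dx":0.014, "dz":0.014, "aperture":0.02}, {"aperture":0.02}, {"aperture":0.02}]' > rows.txt && python3 inch.py rows.txt
```

```text
time_s: 8.7
ee_pos: [0.4894, 0.4805, 0.0669]
orientation: [3.139, 0.754, 2.592]
ft_force: [-6.1, -0.5, 14.5]
opening: 0.0276
gripper_force: 60.0
time_s: 9.0
ee_pos: [0.4894, 0.4804, 0.0669]
orientation: [3.139, 0.755, 2.591]
ft_force: [-7.4, -1.3, 18.2]
opening: 0.0273
gripper_force: 60.0
```

In the tool's units: 0.0013 m is 0.026, 0.0001 m is 0.002, 0.006 rad / 2 = 0.003.

```bash
echo '[{"ay":0.003, "dx":0.026, "dy":-0.006, "dz":0.002, "aperture":0.02}, {"aperture":0.02}, {"aperture":0.02}]' > rows.txt && python3 inch.py rows.txt; python3 - <<'E'
from h import *
S=[]
for i in range(6):
    s=robot.get_state(); S.append(np.r_[s['ee_pos'],s['orientation']%6.2832,s['ft_force'],s['moment']]); im=robot.read_camera("scene")
print(np.mean(S,0),s['time_s'],s['opening'],s['gripper_force'])
cv2.imwrite("pics/f.png",cv2.resize(im[190:290,330:440,::-1],None,fx=5,fy=5,interpolation=cv2.INTER_CUBIC))
E
```

```text
time_s: 9.3
ee_pos: [0.4894, 0.4804, 0.0668]
orientation: [3.138, 0.752, 2.591]
ft_force: [-4.5, -1.3, 18.4]
opening: 0.0278
gripper_force: 60.0
[ 0.4894  0.4804  0.0668  3.1384  0.7516  2.5912 -5.1981 -1.2711 18.9806
 -1.3688 -0.4034 -0.4791] 9.55 0.0275844493317064 59.96408253908157
```

View pics/f.png

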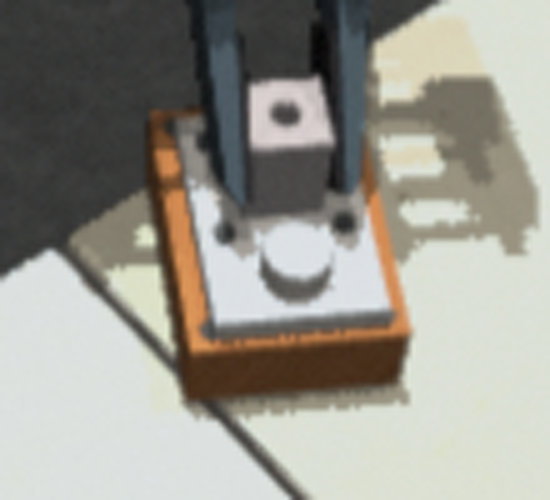

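The picture shows the cover flat and square on the jig, with its cap (295,250) at the pin end. The underside is at 36 mm and it's pressed with about 21 N net, above the roughly 11 N spring.

```bash
python3 -c "
from bench import robot
print(robot.finish_job())"
```

```text
the job is handed in; nothing more can be done
None
```

The cover is on the pin and pressed fully home against the spring, with the fingers still holding it down; the job was handed in at about 9.6 s of the 45 s, and no verdict came back.

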